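# Close a surprise-ball chocolate mould around its prize and hold it pressed

### The arm

A 6-joint arm with a two-finger parallel gripper is mounted at the origin on the work surface. World frame = base frame: x ahead of the robot, y to its left, z up, the work surface at z = 0. Lengths are in mm, angles in rad, forces in N, time in s.
With the tool pointing down it reaches from about 300 to 775 mm from the base axis. Payload 14.6 kg.
Tool frame: the origin (TCP) lies between the finger pads; the fingertips stand manip.finger_overhang ahead of it and the grasp point (between the pads) lies 2 mm behind it (manip.finger_overhang is the distance from the TCP to the fingertips, in mm); z points along the fingers, y is the direction in which the jaws open and shut (so a half turn about z gives the same grasp; the last joint's range is limited). The gripper opens to 94 mm and grips with 3 to 60 N. Pads are 16 mm wide; open, the fingers measure 119 mm over their backs; the gripper's body (75 mm by 177 mm) begins 78 mm behind the grasp point.
Start: joints at [-1.415, 0.3, 1.521, -0, 1.321, -0.067], TCP at [121.522, -536.397, 222.446] pointing down, gripper open.
Joint ranges: [-3.03, 3.03], [-0.79, 2.21], [0.23, 2.52], [-1.04, 4.18], [0, 3.07], [-2.55, 2.55]. Speed limits (rad/s): [2.22, 2.22, 2.57, 3.14, 3.14, 3.14].

### API

Orientations are given as [roll, pitch, yaw] about the fixed x, y, z axes, in that order (R = Rz(yaw) Ry(pitch) Rx(roll)).
In Python, from cell import manip gives the robot as it stands.
- The arm moves only by the tool drive_tool, never from a script. Its argument "steps" is a list of rows, each an object with "delta_pos": the shift along the world's x, y, z in mm, a list of three; "yaw": the turn about the world's z in rad; "hand": the finger opening in mm, from 0 to 94. A call has 1 to 5 rows; each row shifts and turns the commanded pose from where the row before left it; what a row does not reach is not made up. A row lasts 1/12 s, in which the tool goes at most 41.7 mm and 7.16 degrees, less where a joint would pass 70% of its speed; a pose out of reach is approached as far as the arm can. A call is refused whole if a number of a shift passes 41.7 or a number of a turn 0.125, either way. A call with a gripper value outside its range is refused whole. The fingers move at their own pace and stop on an object; "squeeze" is the grip in N (left out, the last holds). Time passes only in rows, so rows that do not move let the fingers close. It gives the time, the measured TCP pose, the force and the opening at its end, in the units of the state.
- manip.read_state(): the state, without advancing time (a new reading comes with each control period).
- manip.camera(name): name is "scene" or "top" or "wrist"; returns a dict with "frame" (480x640x3 uint8, red, green, blue), "range_z" (480x640 float32, mm along the optical axis (not along the pixel's ray), 0 where there is no reading), "intrinsics" (3x3 intrinsics, pixels), "dist_coeffs" ([k1, k2, p1, p2, k3] as OpenCV has them; the pictures are not rectified), "position" and "attitude" of the camera in the world. Camera axes: x right, y down, z forward; pixel columns grow to the right and rows downward; lengths in mm; the calibration is good to about 2 mm. A picture is of the moment at which its call begins.
- manip.sign_off(): hands the job in, once; it reports no verdict.
The state is a dict: "clock": time; "joints": joint angles; "qd": joint speeds; "effort": joint torques, N m; "eef_pos": TCP position; "eef_rot": TCP orientation; "wrist_force": force on the tool from outside, world axes, zero at the start; "moment": the same for the moment, N m; "finger_gap": finger opening in mm.
Only numpy, scipy, OpenCV 4.12 (cv2) and the standard library are available. Lean on these libraries where they do the work, as an engineer would, in place of code of your own. Each camera call takes 0.05 s, during which the arm holds its last target.

### The job

Put the yellow prize capsule into the round cavity of the lower blue mould half and let go of it, then take the upper blue half by its white handle, fit it onto the two steel dowels of the lower half and press the pair down until the sprung lower half is right down on its stand. Finish while still holding the mould pressed down like that, so that the chocolate shells can join; do not let go. Leave the green capsule and everything else on the bench where it is.

Things in the scene. Friction and masses are not known exactly. Their poses are not given: they have to be found in the camera images.
- prize: yellow ball-shaped prize capsule, 36 mm diameter, 30 g, with a thin white band; origin at its centre. It starts resting on a fixed white egg cup (29 mm wide rim 25 mm above the bench, foot 48 mm wide), its centre about 39 mm above the bench.
- spare_prize: green capsule of the same size on a second, equal egg cup; origin at its centre. To be left where it is. Which cup is nearer to the robot varies.
- mould_top: upper mould half: blue block 124 x 76 x 22 mm (x, y, z) with a 70 x 76 x 10 mm step on top and a white handle on that. 0.3 to 0.6 kg. Origin: centre of its underside, z up. In the underside a round cavity 50 mm wide, 22 mm deep, brown chocolate lining. A half turn about z fits as well. Starts right side up on a fixed wire cooling rack, 200 x 150 mm, its underside 16 mm above the bench.
- top_handle (a point): middle of the upper half's white handle, a block 60 mm along x, 24 mm thick along y, 40 mm high; the point is 52 mm above the underside. Axes as mould_top.
- base_face (a point): lower mould half: blue block 124 x 76 x 36 mm on a fixed dark stand 170 x 110 mm. The point is the centre of its upper face, 70 mm above the bench when not pressed, z up, moving with it; here is the open round cavity, 50 mm wide, 17 mm deep, flat floor, brown lining. A capsule in it has its centre 1 mm above the face. Seated, the upper half's origin is at this point.
- hole (a point): mouth, in the underside, of one of the upper half's two round through holes, 12.5 mm diameter, chamfered, at x = +47 mm, y = 0 of mould_top; the other is at x = -47 mm.
- dowel (a point): tip of one of the two upright steel dowels of the lower half, 10 mm diameter, tapered over the last 4 mm, 26 mm above the face, at x = +47 mm, y = 0 of base_face; the other is at x = -47 mm.
- mould_base (a joint): how far the lower half is pressed down against its stand's springs, m: 0 = up; 0.014 = right down on its stop. It moves only straight down. The upper half's weight alone does not move it. Counting that weight, about 8 N starts it, 13 N presses it 9 mm, 16 to 17 N reaches the stop.
- jar: closed jar with red lid, 68 mm wide, 100 mm tall; origin under its centre; a bystander to leave alone.
- spatula: spatula lying on the bench; origin under its centre; a bystander to leave alone.
- spool: red spool, 60 mm wide, 40 mm tall; origin under its centre; a bystander to leave alone.
- gift_box: cardboard box 90 x 90 x 70 mm; origin under its centre; a bystander to leave alone.
- mug: blue mug, 80 mm wide, 90 mm tall; origin under its centre; a bystander to leave alone.

How it is judged:
By the outcome, as a careful person would: the job done as asked, in the order asked, and still so for the second after the job is handed in, while the arm keeps its last pose, push and grip.
It also fails if it takes over 56 s, if anything falls off the work surface, if the arm or the gripper's body presses on something with over 40 N, if the wrist force passes 120 N, or if a joint passes its speed limit or range.

## Working session

There is one attempt and no reset: what is moved stays moved. The work goes in short steps, Python scripts to look and compute and a tool call to move; the robot and the scene stay as the last step left them, time stands still between calls to the robot, and variables do not carry over. Pictures are saved under pics/ and viewed, and the job is handed in when it is done.

Besides the shell and the picture viewer there is one more tool, called after "Request:" as name(argument=value, ...) on one line, values as JSON. drive_tool: Moves the arm, as the interface text tells. Its arguments: {"type":"object","properties":{"steps":{"type":"array"},"squeeze":{"type":"number"}},"required":["steps"]}

```bash
mkdir -p pics; ls; cat > h.py <<'E'
import numpy as np, cv2
from cell import manip
from scipy.spatial.transform import Rotation as R
def att(c):
    a=np.array(c["attitude"],float)
    if a.shape==(3,3): return a
    if a.size==3: return R.from_euler('xyz',a).as_matrix()
    return R.from_quat(a).as_matrix()
def rays(c,px):
    p=cv2.undistortPoints(np.array(px,float).reshape(-1,1,2),np.array(c["intrinsics"]),np.array(c["dist_coeffs"])).reshape(-1,2)
    return (att(c)@np.c_[p,np.ones(len(p))].T).T
def onplane(c,px,z):
    d=rays(c,px);o=np.array(c["position"]);return o+d*((z-o[2])/d[:,2])[:,None]
def cloud(c):
    h,w=c["range_z"].shape;u,v=np.meshgrid(np.arange(w),np.arange(h))
    d=rays(c,np.c_[u.ravel(),v.ravel()])
    return (np.array(c["position"])+d*c["range_z"].reshape(-1,1)).reshape(h,w,3)
def save(c,n): cv2.imwrite(f"pics/{n}.png",c["frame"][:,:,::-1])
E
python3 - <<'E'
from h import *
import pickle
print(manip.finger_overhang, manip.read_state())
for n in("scene","top","wrist"):
    c=manip.camera(n);save(c,n+"0");print(n,c["position"],c["attitude"],c["intrinsics"],c["dist_coeffs"])
    pickle.dump(dict(c),open(n+"0.pkl","wb"))
E
```

```text
pics
17.0 {'clock': 0.0, 'joints': array([-1.41458656e+00,  3.00491396e-01,  1.52158028e+00,  6.75691745e-08,
        1.32066334e+00, -6.65960527e-02]), 'qd': array([-7.42437237e-04,  3.78323297e-05,  7.93435607e-04, -5.33503391e-04,
       -1.58774062e-03, -6.36028820e-04]), 'effort': array([-1.53592387e-04, -5.31811166e+01, -3.52736771e+01,  7.08374265e-02,
        2.43608822e-02, -9.29064868e-05]), 'eef_pos': array([ 121.4946304 , -536.17332306,  221.87551526]), 'eef_rot': array([-3.14045283e+00, -7.60858350e-05,  2.22805763e-01]), 'wrist_force': array([ 0.31224064, -0.36847654,  0.02980708]), 'moment': array([ 0.03972416,  0.01011833, -0.0451615 ]), 'finger_gap': 94.13419380546172}
scene [1422.66578163  -63.68064133  881.13528098] [-2.31955525 -0.00720158  1.51836243] [[513.17675398   0.         324.6348679 ]
 [  0.         513.17675398 243.21707085]
 [  0.           0.           1.        ]] [-0.05263037  0.          0.          0.          0.        ]
top [ 483.13554534    3.15131673 1548.62156581] [-3.0621151   0.01018514 -1.58103737] [[496.81041555   0.         318.87184206]
 [  0.         496.81041555 235.88637626]
 [  0.           0.           1.        ]] [-0.07922024  0.          0.          0.          0.        ]
wrist [ 202.7990956  -517.58250871  383.55050308] [ 2.85422842e+00  1.31687888e-03 -1.34753098e+00] [[367.63538606   0.         321.39147642]
 [  0.         367.63538606 241.81381086]
 [  0.           0.           1.        ]] [-0.00195655  0.          0.          0.          0.        ]
```

View pics/top0.png

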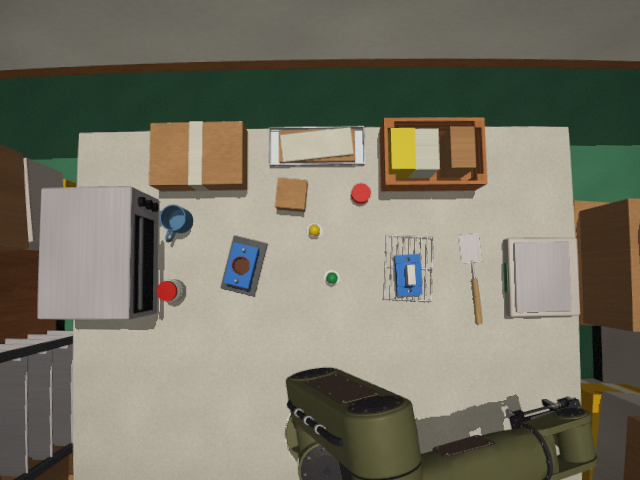

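View pics/scene0.png

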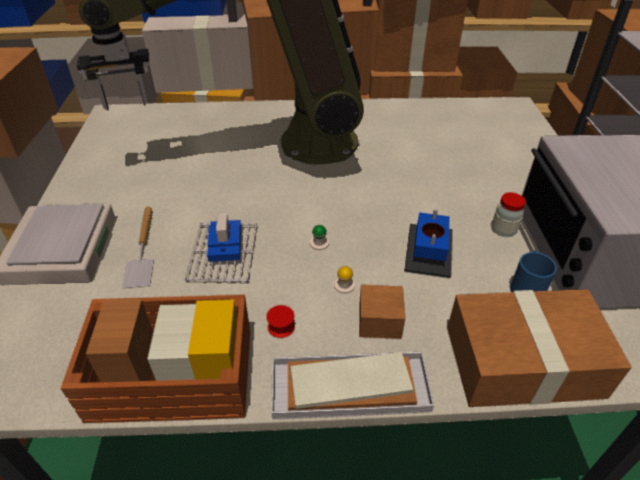

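View pics/wrist0.png

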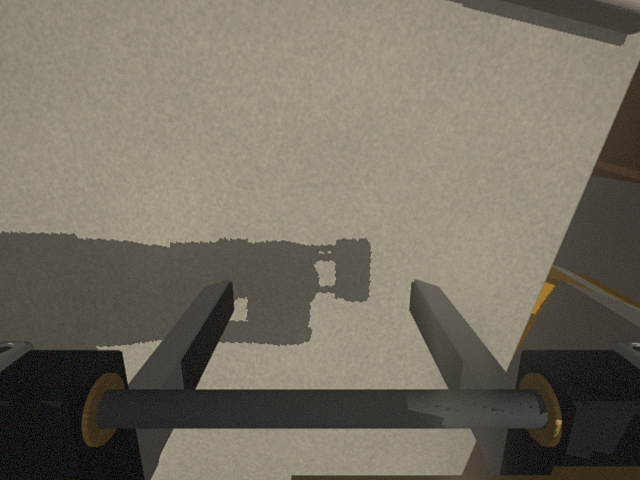

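The top view (x up, y left) shows the yellow prize at (314,230), the green one at (331,278), the lower half at (242,265), and the upper half on its rack at (409,275) with the handle at (411,275). The scene view shows the same layout, and the wrist view shows only bench. Measuring next.

```bash
cat > m.py <<'E'
from h import *
import pickle
def blobs(c,mask,name,zs,amin=15):
    n,l,s,ct=cv2.connectedComponentsWithStats(mask.astype(np.uint8))
    for i in range(1,n):
        if s[i,4]>=amin: print(name,s[i],ct[i].round(1),[onplane(c,[ct[i]],z)[0].round(1) for z in zs])
if __name__=="__main__":
  for n in("top","scene"):
    c=pickle.load(open(n+"0.pkl","rb"));hsv=cv2.cvtColor(c["frame"],cv2.COLOR_RGB2HSV);P=cloud(c)
    H,S,V=[hsv[:,:,i].astype(int) for i in range(3)]
    work=(P[:,:,0]>250)&(P[:,:,0]<780)&(abs(P[:,:,1])<520)
    print(n)
    blobs(c,work&(S>150)&(H>18)&(H<32)&(V>90),"yellow",[39])
    blobs(c,work&(S>120)&(H>50)&(H<80),"green",[39])
    bl=work&(S>120)&(H>100)&(H<125)
    blobs(c,bl,"blue",[70],100)
    # top faces from cloud
    for nm,m in (("baseface",bl&(abs(P[:,:,2]-70)<6)&(P[:,:,1]>50)),("topstep",bl&(P[:,:,1]<-50)&(P[:,:,2]>43)),("handle",work&(S<60)&(P[:,:,2]>75)&(P[:,:,1]<-50)&(P[:,:,1]>-400))):
        pts=P[m]
        if len(pts)<10: print(nm,len(pts));continue
        r=cv2.minAreaRect(pts[:,:2].astype(np.float32));print(nm,len(pts),r,np.median(pts[:,2]))
E
python3 m.py
python3 - <<'E'
from h import *
import pickle
c=pickle.load(open("top0.pkl","rb"));f=c["frame"]
a=cv2.resize(f[220:310,200:290],None,fx=4,fy=4,interpolation=2);b=cv2.resize(f[230:320,365:455],None,fx=4,fy=4,interpolation=2)
cv2.imwrite("pics/crop.png",np.hstack([a,b])[:,:,::-1])
E
```

```text
top
yellow [309 225  11  11  87] [313.8 229.9] [array([622.2,  32.6,  39. ])]
green [327 273  10  10  82] [331.5 277.7] [array([476.1, -19.6,  39. ])]
blue [224 242  35  47 824] [241.4 265.5] [array([514.9, 249.2,  70. ])]
blue [395 254  27  42 779] [407.6 274.6] [array([ 482.7, -245.3,   70. ])]
baseface 694 ((567.71923828125, 356.13311767578125), (330.3965759277344, 133.92062377929688), 63.90190505981445) 70.48868617644064
topstep 384 ((481.29449462890625, -251.71070861816406), (117.32288360595703, 76.38855743408203), 2.7055397033691406) 48.1990176462632
handle 507 ((370.3753662109375, -190.22747802734375), (59.849884033203125, 316.3834228515625), 59.061283111572266) 613.2262578644156
scene
yellow [338 266  14  15 162] [344.7 273.1] [array([619.5,  30.3,  39. ])]
yellow [200 300  20   1  20] [209.5 300. ] [array([ 686.5, -267.6,   39. ])]
green [313 226  13  10  99] [318.9 230.4] [array([470.6, -21.9,  39. ])]
green [  166   422   328    58 12524] [333.5 453.9] [array([1038.8,  -22.5,   39. ])]
blue [ 414  213   36   48 1178] [431.9 238.7] [array([547.1, 240.9,  70. ])]
blue [207 220  34  41 987] [224.2 243.1] [array([ 540.3, -245. ,   70. ])]
blue [ 511  251   45   40 1241] [533.9 272. ] [array([665.7, 446.8,  70. ])]
baseface 1103 ((564.6366577148438, 358.1644592285156), (276.1939392089844, 321.38671875), 0.5936854481697083) 69.74593600339165
topstep 427 ((489.1089782714844, -254.12640380859375), (88.25077819824219, 75.15641021728516), 4.423965930938721) 47.7328207465149
handle 204 ((484.6396789550781, -255.17539978027344), (63.01042938232422, 23.64093017578125), 1.708752155303955) 87.32863893677325
```

View pics/crop.png

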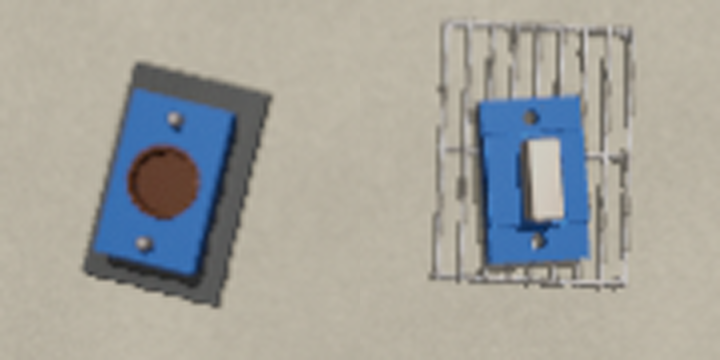

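Request:
drive_tool(steps=[{"delta_pos": [25,28,-2],"yaw": -0.024,"hand": 94},{"delta_pos": [25,28,-2],"yaw": -0.024,"hand": 94},{"delta_pos": [25,28,-2],"yaw": -0.024,"hand": 94},{"delta_pos": [25,28,-2],"yaw": -0.024,"hand": 94},{"delta_pos": [25,28,-2],"yaw": -0.024,"hand": 94}])

```text
clock: 0.57
eef_pos: [247.2, -394.8, 212.2]
eef_rot: [-3.141, 0.0, 0.101]
wrist_force: [1.7, -0.3, 0.2]
finger_gap: 93.9
```

Request:
drive_tool(steps=[{"delta_pos": [25,28,-2],"yaw": -0.024,"hand": 94},{"delta_pos": [25,28,-2],"yaw": -0.024,"hand": 94},{"delta_pos": [25,28,-2],"yaw": -0.024,"hand": 94},{"delta_pos": [25,28,-2],"yaw": -0.024,"hand": 94},{"delta_pos": [25,28,-2],"yaw": -0.024,"hand": 94}])

```text
clock: 0.98
eef_pos: [372.4, -254.8, 202.4]
eef_rot: [3.141, -0.0, -0.019]
wrist_force: [-0.0, -0.3, 0.1]
finger_gap: 93.9
```

Request:
drive_tool(steps=[{"delta_pos": [25,28,-2],"yaw": -0.024,"hand": 94},{"delta_pos": [25,28,-2],"yaw": -0.024,"hand": 94},{"delta_pos": [25,28,-2],"yaw": -0.024,"hand": 94},{"delta_pos": [25,28,-2],"yaw": -0.024,"hand": 94},{"delta_pos": [25,28,-2],"yaw": -0.024,"hand": 94}])

```text
clock: 1.4
eef_pos: [497.4, -114.6, 192.3]
eef_rot: [3.142, 0.0, -0.138]
wrist_force: [0.1, -0.4, 1.7]
finger_gap: 93.9
```

Request:
drive_tool(steps=[{"delta_pos": [25,28,-2],"yaw": -0.024,"hand": 94},{"delta_pos": [25,28,-2],"yaw": -0.024,"hand": 94},{"delta_pos": [25,28,-2],"yaw": -0.024,"hand": 94},{"delta_pos": [25,28,-2],"yaw": -0.024,"hand": 94},{"delta_pos": [0,0,0],"yaw": 0,"hand": 94}])

```text
clock: 1.82
eef_pos: [598.7, 0.0, 183.1]
eef_rot: [-3.141, 0.001, -0.231]
wrist_force: [-1.1, 1.0, -0.8]
finger_gap: 93.8
```

```bash
python3 - <<'E'
from h import *
from m import blobs
c=manip.camera("wrist");save(c,"w1")
print(c["position"],manip.read_state()["eef_pos"])
hsv=cv2.cvtColor(c["frame"],cv2.COLOR_RGB2HSV);H,S,V=[hsv[:,:,i].astype(int) for i in range(3)]
blobs(c,(S>150)&(H>18)&(H<34)&(V>70),"y",[39],60)
P=cloud(c);m=(S>150)&(H>18)&(H<34)&(V>70);p=P[m];p=p[p[:,2]<80]
A=np.c_[2*p,np.ones(len(p))];s=np.linalg.lstsq(A,(p**2).sum(1),rcond=None)[0];print(s[:3],np.sqrt(s[3]+(s[:3]**2).sum()),p[:,2].max())
E
```

```text
[679.98014916 -18.68482854 344.57887443] [597.31799921  -2.05273595 183.16190979]
y [ 260  196   40   40 1160] [279.3 215.9] [array([622.2,  31.9,  39. ])]
[622.65695282  30.83539097  39.74746341] 17.168838431349794 58.19938302852984
```

View pics/w1.png

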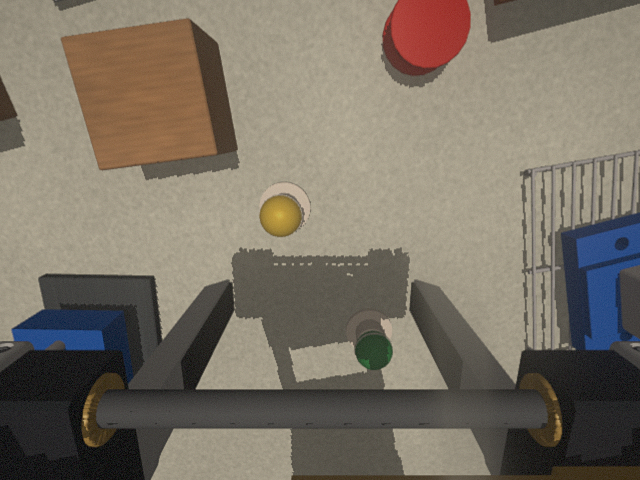

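The wrist view shows the prize at (279,216), the gift box to its upper left, and the green capsule at (374,350), clear of the fingers' target. The three views agree on about (622, 31.5, 39).

Request:
drive_tool(steps=[{"delta_pos": [13,17,0],"yaw": 0,"hand": 94},{"delta_pos": [12,17,-10],"yaw": 0,"hand": 94},{"delta_pos": [0,0,-30],"yaw": 0,"hand": 94},{"delta_pos": [0,0,-20],"yaw": 0,"hand": 94},{"delta_pos": [0,0,0],"yaw": 0,"hand": 94}])

```text
clock: 2.28
eef_pos: [619.3, 29.0, 120.1]
eef_rot: [3.14, 0.007, -0.233]
wrist_force: [-0.7, 0.7, -0.7]
finger_gap: 94.2
```

Request:
drive_tool(steps=[{"delta_pos": [1,2,-20],"yaw": 0,"hand": 80},{"delta_pos": [0,0,-20],"yaw": 0,"hand": 70},{"delta_pos": [0,0,-16],"yaw": 0,"hand": 60},{"delta_pos": [0,0,-12],"yaw": 0,"hand": 55},{"delta_pos": [0,0,0],"yaw": 0,"hand": 55}], squeeze=10)

```text
clock: 2.7
eef_pos: [621.6, 31.0, 55.1]
eef_rot: [3.141, 0.003, -0.234]
wrist_force: [-0.9, -0.9, -0.6]
finger_gap: 64.3
```

```bash
python3 - <<'E'
from h import *
s=manip.read_state();print(s["eef_pos"],s["eef_rot"],s["finger_gap"])
c=manip.camera("wrist");save(c,"w2")
E
```

```text
[621.62164956  30.97524569  55.11510021] [ 3.14098182e+00  2.57844810e-03 -2.33852644e-01] 64.25331392811573
```

View pics/w2.png

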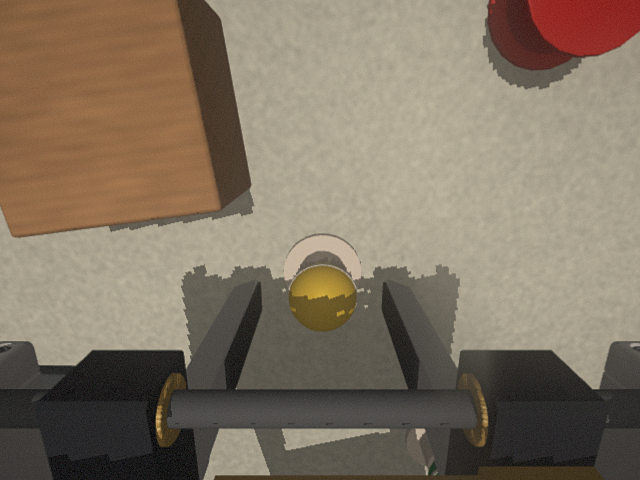

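The prize at (322,297) is centred between the fingers, which are at (255) and (388). Closing on it.

Request:
drive_tool(steps=[{"delta_pos": [0,0,-1],"yaw": 0,"hand": 45},{"delta_pos": [0,0,0],"yaw": 0,"hand": 30},{"delta_pos": [0,0,0],"yaw": 0,"hand": 25},{"delta_pos": [0,0,0],"yaw": 0,"hand": 25},{"delta_pos": [0,0,0],"yaw": 0,"hand": 25}], squeeze=10)

```text
clock: 3.17
eef_pos: [623.0, 31.4, 56.5]
eef_rot: [-3.142, -0.002, -0.233]
wrist_force: [-0.9, -2.3, 5.5]
finger_gap: 35.4
```

Request:
drive_tool(steps=[{"delta_pos": [0,0,0],"yaw": 0,"hand": 25},{"delta_pos": [0,0,0],"yaw": 0,"hand": 25}])

```text
clock: 3.33
eef_pos: [623.0, 31.4, 56.4]
eef_rot: [-3.142, -0.001, -0.233]
wrist_force: [-0.4, -2.3, 5.9]
finger_gap: 35.1
```

The force and gap show that the tips sit at the equator because I left the tool too high. I'll reopen, go 5 mm lower and close again.

Request:
drive_tool(steps=[{"delta_pos": [0,0,0],"yaw": 0,"hand": 48},{"delta_pos": [0,0,0],"yaw": 0,"hand": 48},{"delta_pos": [0,0,0],"yaw": 0,"hand": 48},{"delta_pos": [0,0,-3],"yaw": 0,"hand": 48},{"delta_pos": [0,0,-3],"yaw": 0,"hand": 48}])

```text
clock: 3.75
eef_pos: [622.5, 31.7, 49.2]
eef_rot: [-3.142, 0.0, -0.233]
wrist_force: [0.4, -0.1, -0.7]
finger_gap: 48.1
```

Request:
drive_tool(steps=[{"delta_pos": [0,0,0],"yaw": 0,"hand": 48},{"delta_pos": [0,0,0],"yaw": 0,"hand": 40},{"delta_pos": [0,0,0],"yaw": 0,"hand": 30},{"delta_pos": [0,0,0],"yaw": 0,"hand": 25},{"delta_pos": [0,0,0],"yaw": 0,"hand": 25}])

```text
clock: 4.17
eef_pos: [622.6, 31.5, 49.7]
eef_rot: [3.142, -0.0, -0.233]
wrist_force: [-0.6, -0.1, 1.9]
finger_gap: 34.9
```

Request:
drive_tool(steps=[{"delta_pos": [0,0,0],"yaw": 0,"hand": 25},{"delta_pos": [0,0,0],"yaw": 0,"hand": 25}])

```text
clock: 4.33
eef_pos: [622.6, 31.5, 49.6]
eef_rot: [-3.142, -0.0, -0.233]
wrist_force: [-0.1, -0.1, 1.4]
finger_gap: 35.0
```

Request:
drive_tool(steps=[{"delta_pos": [0,0,25],"yaw": 0,"hand": 25},{"delta_pos": [0,0,35],"yaw": 0,"hand": 25},{"delta_pos": [-5,5,35],"yaw": 0,"hand": 25},{"delta_pos": [-20,30,20],"yaw": 0,"hand": 25},{"delta_pos": [-20,33,10],"yaw": 0,"hand": 25}])

```text
clock: 4.75
eef_pos: [578.0, 99.4, 177.5]
eef_rot: [-3.14, -0.004, -0.236]
wrist_force: [0.1, 0.8, -0.4]
finger_gap: 35.5
```

Request:
drive_tool(steps=[{"delta_pos": [-20,33,0],"yaw": 0,"hand": 25},{"delta_pos": [-20,33,0],"yaw": 0,"hand": 25},{"delta_pos": [-10,20,0],"yaw": 0,"hand": 25},{"delta_pos": [0,0,0],"yaw": 0,"hand": 25},{"delta_pos": [0,0,0],"yaw": 0,"hand": 25}])

```text
clock: 5.17
eef_pos: [527.2, 186.4, 174.6]
eef_rot: [-3.141, -0.0, -0.231]
wrist_force: [0.0, -0.2, 1.2]
finger_gap: 35.3
```

```bash
python3 - <<'E'
from h import *
import pickle
s=manip.read_state();print(s["eef_pos"],s["eef_rot"],s["finger_gap"])
c=manip.camera("wrist");save(c,"w3");pickle.dump(dict(c),open("w3.pkl","wb"))
c=manip.camera("top");save(c,"t3");pickle.dump(dict(c),open("t3.pkl","wb"))
E
```

```text
[527.18110803 186.40181823 174.56667799] [-3.14146609e+00 -1.55575700e-04 -2.31167537e-01] 35.29579524196141
```

View pics/w3.png

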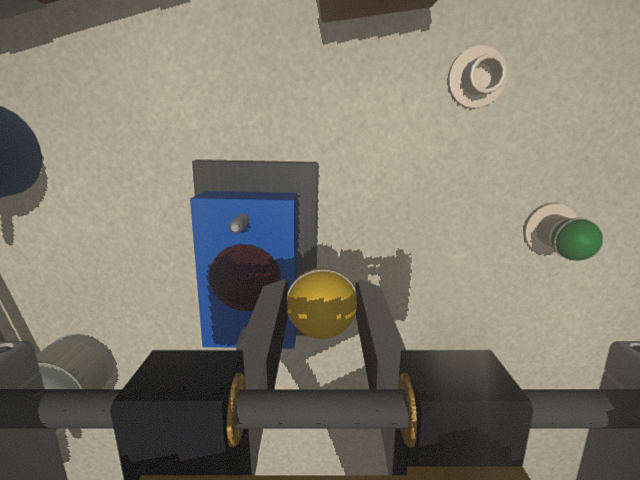

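The prize is held at (322,303). The base shows its cavity at (244,277) and one dowel at (237,224). The green capsule at (578,240) is undisturbed. Locating the base now.

```bash
python3 - <<'E'
from h import *
import pickle
for n in("top0","w3","scene0"):
    c=pickle.load(open(n+".pkl","rb"));f=c["frame"];hsv=cv2.cvtColor(f,cv2.COLOR_RGB2HSV);P=cloud(c)
    H,S,V=[hsv[:,:,i].astype(int) for i in range(3)]
    near=np.hypot(P[:,:,0]-515,P[:,:,1]-249)<110
    print(n)
    br=near&((H<15)|(H>170))&(S>60)&(P[:,:,2]<85)
    k,l,s,ct=cv2.connectedComponentsWithStats(br.astype(np.uint8));i=1+np.argmax(s[1:,4]);
    cn=max(cv2.findContours((l==i).astype(np.uint8),0,1)[0],key=len).reshape(-1,2)
    w=onplane(c,cn,70)[:,:2];print(" brown",s[i],"circle",cv2.minEnclosingCircle(w.astype(np.float32)), "ell",cv2.fitEllipse(w.astype(np.float32)))
    bl=near&(S>120)&(H>100)&(H<125)&(abs(P[:,:,2]-70)<5)
    p=P[bl];hull=cv2.convexHull(p[:,:2].astype(np.float32));print(" face",len(p),cv2.minAreaRect(hull),np.median(p[:,2]))
    hi=near&(P[:,:,2]>78)&(P[:,:,2]<102)&(S<90)
    k,l,s,ct=cv2.connectedComponentsWithStats(hi.astype(np.uint8))
    for i in range(1,k):
        if s[i,4]>2: print(" dowel",s[i],onplane(c,[ct[i]],90)[0].round(1),P[l==i].mean(0).round(1),P[l==i][:,2].max().round(1))
E
```

```text
top0
 brown [232 257  17  17 239] circle ((516.5640258789062, 252.4905548095703), 26.251008987426758) ell ((516.5681762695312, 252.65573120117188), (49.22807693481445, 49.80221939086914), 140.3695526123047)
 face 620 ((517.06201171875, 251.0275421142578), (77.26698303222656, 123.5677719116211), 75.68435668945312) 70.332547703547
 dowel [242 248   4   3   9] [562.8 239.   90. ] [562.5 238.2  94.7] 100.0
 dowel [234 279   4   3   9] [471.8 262.6  90. ] [471.9 261.5  96. ] 99.6
w3
 brown [212 245  59  21 714] circle ((531.64990234375, 249.33428955078125), 22.667692184448242) ell ((534.4641723632812, 246.0730743408203), (15.890192031860352, 43.63850784301758), 169.65927124023438)
 face 8035 ((516.9769897460938, 250.6293182373047), (76.1227035522461, 124.2410888671875), 75.69994354248047) 69.31175266851272
 dowel [229 215  18  18 227] [563.2 237.7  90. ] [563.3 237.4  90.7] 96.5
 dowel [236 332   9  18  57] [476.1 263.1  90. ] [475.2 263.7  88.2] 95.6
scene0
 brown [423 224  21  13 202] circle ((516.114013671875, 249.74082946777344), 24.595947265625) ell ((514.8916625976562, 249.84275817871094), (42.658477783203125, 48.65098190307617), 166.39932250976562)
 face 806 ((518.7001342773438, 249.49566650390625), (76.56233215332031, 127.78157043457031), 75.11921691894531) 69.65949993870527
 dowel [433 209   5   8  27] [475.  260.4  90. ] [473.6 260.8  88.8] 97.8
 dowel [431 235   5   8  30] [567.2 236.3  90. ] [564.8 237.2  87.8] 95.7
```

Request:
drive_tool(steps=[{"delta_pos": [-5,32,0],"yaw": -0.018,"hand": 25},{"delta_pos": [-5,32,0],"yaw": 0,"hand": 25},{"delta_pos": [0,0,-20],"yaw": 0,"hand": 25},{"delta_pos": [0,0,-30],"yaw": 0,"hand": 25},{"delta_pos": [0,0,-20],"yaw": 0,"hand": 25}])

```text
clock: 5.68
eef_pos: [517.6, 248.7, 102.3]
eef_rot: [3.141, 0.001, -0.252]
wrist_force: [-0.2, -0.7, -1.5]
finger_gap: 35.0
```

Request:
drive_tool(steps=[{"delta_pos": [0,0,-8],"yaw": 0,"hand": 25},{"delta_pos": [0,0,0],"yaw": 0,"hand": 25},{"delta_pos": [0,0,0],"yaw": 0,"hand": 25}])

```text
clock: 5.93
eef_pos: [518.3, 249.1, 97.1]
eef_rot: [-3.141, -0.0, -0.252]
wrist_force: [0.0, 0.6, -0.0]
finger_gap: 35.5
```

```bash
python3 - <<'E'
from h import *
s=manip.read_state();print(s["eef_pos"],s["eef_rot"],s["finger_gap"],s["wrist_force"])
c=manip.camera("wrist");save(c,"w4")
E
```

```text
[518.26134312 249.09639549  97.11917131] [-3.14128528e+00 -3.79414487e-04 -2.52301246e-01] 35.49068598503152 [ 0.04958484  0.55144171 -0.01953178]
```

View pics/w4.png

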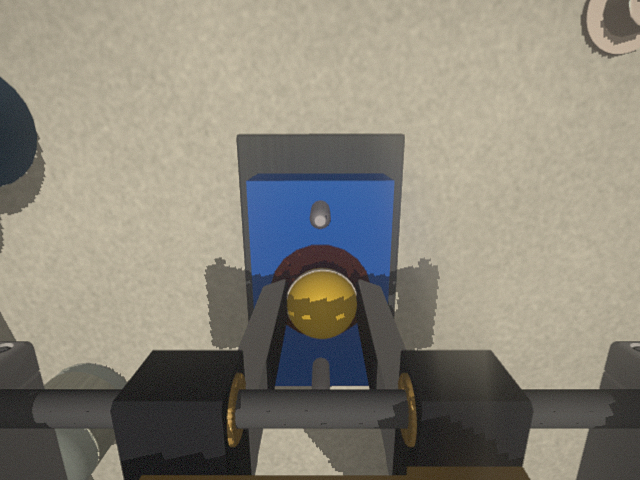

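The capsule at (322,303) is centred over the cavity, with the dowel at (320,214) in line. I'll lower the last 8 mm and release.

Request:
drive_tool(steps=[{"delta_pos": [-1,1.5,-4],"yaw": 0,"hand": 25},{"delta_pos": [0,0,-4.5],"yaw": 0,"hand": 25},{"delta_pos": [0,0,0],"yaw": 0,"hand": 25},{"delta_pos": [0,0,0],"yaw": 0,"hand": 25}])

```text
clock: 6.32
eef_pos: [516.5, 251.1, 88.0]
eef_rot: [3.142, -0.0, -0.251]
wrist_force: [1.0, 0.1, -0.4]
finger_gap: 35.3
```

Request:
drive_tool(steps=[{"delta_pos": [0,0,0],"yaw": 0,"hand": 39},{"delta_pos": [0,0,0],"yaw": 0,"hand": 42},{"delta_pos": [0,0,0],"yaw": 0,"hand": 50},{"delta_pos": [0,0,0],"yaw": 0,"hand": 60},{"delta_pos": [0,0,0],"yaw": 0,"hand": 60}])

```text
clock: 6.73
eef_pos: [516.6, 251.1, 88.0]
eef_rot: [-3.142, -0.0, -0.251]
wrist_force: [-0.5, 0.2, -1.2]
finger_gap: 57.8
```

Request:
drive_tool(steps=[{"delta_pos": [0,0,15],"yaw": 0,"hand": 60},{"delta_pos": [0,0,35],"yaw": 0,"hand": 60},{"delta_pos": [0,0,40],"yaw": 0,"hand": 60},{"delta_pos": [0,-20,20],"yaw": 0,"hand": 60},{"delta_pos": [0,0,0],"yaw": 0,"hand": 60}])

```text
clock: 7.15
eef_pos: [518.1, 230.0, 203.0]
eef_rot: [-3.138, -0.006, -0.252]
wrist_force: [0.9, 0.5, -0.6]
finger_gap: 59.8
```

```bash
python3 - <<'E'
from h import *
s=manip.read_state();print(s["eef_pos"],s["eef_rot"],s["finger_gap"],s["wrist_force"])
c=manip.camera("wrist");save(c,"w5")
hsv=cv2.cvtColor(c["frame"],cv2.COLOR_RGB2HSV);H,S,V=[hsv[:,:,i].astype(int) for i in range(3)]
P=cloud(c);m=(S>150)&(H>18)&(H<34)&(V>70);p=P[m];p=p[(p[:,2]<100)&(np.hypot(p[:,0]-517,p[:,1]-250)<60)]
A=np.c_[2*p,np.ones(len(p))];q=np.linalg.lstsq(A,(p**2).sum(1),rcond=None)[0];print(q[:3],np.sqrt(q[3]+(q[:3]**2).sum()),p[:,2].max())
E
```

```text
[518.12078926 230.0214344  203.04794167] [-3.137674   -0.00646656 -0.25181867] 59.849187058304366 [ 0.86407274  0.46704525 -0.62360231]
[517.01755084 251.51784276  71.00062544] 17.32251700852911 89.28343528180056
```

View pics/w5.png

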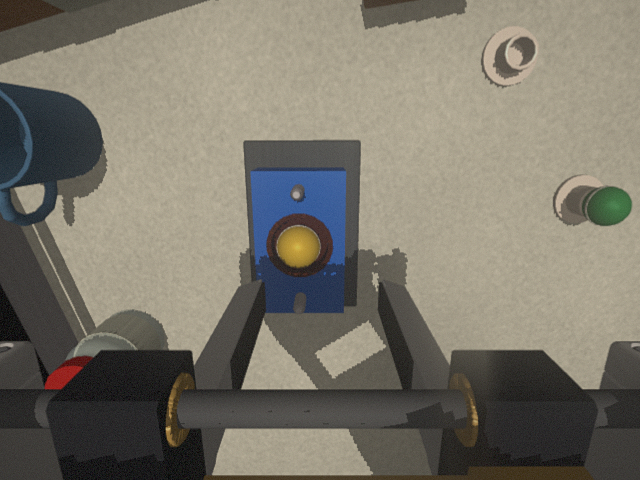

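The capsule sits in the cavity at (298,246), measured centre (517, 251.5, 71.0), as expected. The green capsule is untouched. I'll refine the base from this view and move to the upper half.

```bash
cat > b.py <<'E'
from h import *
def base(c,cx=517,cy=251):
    f=c["frame"];hsv=cv2.cvtColor(f,cv2.COLOR_RGB2HSV);P=cloud(c);H,S,V=[hsv[:,:,i].astype(int) for i in range(3)]
    near=np.hypot(P[:,:,0]-cx,P[:,:,1]-cy)<110
    bl=near&(S>120)&(H>100)&(H<125)&(abs(P[:,:,2]-70)<5)
    r=cv2.minAreaRect(cv2.convexHull(P[bl][:,:2].astype(np.float32)));print("face",r,np.median(P[bl][:,2]))
    hi=near&(P[:,:,2]>90)&(P[:,:,2]<102)&(S<90)
    k,l,s,ct=cv2.connectedComponentsWithStats(hi.astype(np.uint8));o=[]
    for i in range(1,k):
        if s[i,4]>8:
            pts=P[l==i];o.append(pts.mean(0));print("dowel",s[i],o[-1].round(1),pts[:,2].max())
E
python3 - <<'E'
from b import *
c=manip.camera("wrist");base(c)
E
```

```text
face ((517.2113647460938, 250.5457305908203), (75.92216491699219, 123.6368637084961), 75.80980682373047) 69.28667268727293
dowel [290 186  14  14 140] [562.8 238.7  93.6] 96.63188120243086
dowel [293 303  12  11 109] [472.6 261.8  93.6] 96.33226369258483
```

Request:
drive_tool(steps=[{"delta_pos": [-5,-38,0],"yaw": 0.03,"hand": 60},{"delta_pos": [-5,-38,0],"yaw": 0.03,"hand": 60},{"delta_pos": [-5,-38,0],"yaw": 0.03,"hand": 60},{"delta_pos": [-5,-38,0],"yaw": 0.03,"hand": 60},{"delta_pos": [-5,-38,0],"yaw": 0.03,"hand": 60}])

```text
clock: 7.67
eef_pos: [490.4, 40.0, 196.3]
eef_rot: [3.141, 0.003, -0.099]
wrist_force: [0.9, 0.4, 0.7]
finger_gap: 59.8
```

Request:
drive_tool(steps=[{"delta_pos": [-5,-38,0],"yaw": 0.03,"hand": 60},{"delta_pos": [-5,-38,0],"yaw": 0.03,"hand": 60},{"delta_pos": [-5,-38,0],"yaw": 0.03,"hand": 60},{"delta_pos": [0,-38,0],"yaw": 0.03,"hand": 60},{"delta_pos": [0,-38,0],"yaw": 0.03,"hand": 60}])

```text
clock: 8.08
eef_pos: [475.8, -150.2, 196.5]
eef_rot: [-3.141, 0.002, 0.051]
wrist_force: [1.1, 0.9, 0.6]
finger_gap: 60.2
```

Request:
drive_tool(steps=[{"delta_pos": [0,-38,0],"yaw": 0,"hand": 60},{"delta_pos": [0,0,0],"yaw": 0,"hand": 60},{"delta_pos": [0,0,0],"yaw": 0,"hand": 60}])

```text
clock: 8.33
eef_pos: [476.0, -187.8, 196.1]
eef_rot: [-3.14, 0.003, 0.046]
wrist_force: [0.1, -0.1, 1.2]
finger_gap: 60.1
```

```bash
python3 - <<'E'
from h import *
s=manip.read_state();print(s["eef_pos"],s["eef_rot"],s["finger_gap"])
c=manip.camera("wrist");save(c,"w6")
hsv=cv2.cvtColor(c["frame"],cv2.COLOR_RGB2HSV);P=cloud(c);H,S,V=[hsv[:,:,i].astype(int) for i in range(3)]
near=np.hypot(P[:,:,0]-483,P[:,:,1]+253)<90
bl=near&(S>120)&(H>100)&(H<125)
for nm,m in(("body",bl&(P[:,:,2]>30)&(P[:,:,2]<43)),("step",bl&(P[:,:,2]>44)&(P[:,:,2]<54)),("handle",near&(S<80)&(P[:,:,2]>84)&(P[:,:,2]<95))):
    k,l,st,ct=cv2.connectedComponentsWithStats(m.astype(np.uint8))
    m2=np.isin(l,[i for i in range(1,k) if st[i,4]>100]);p=P[m2];print(nm,len(p),cv2.minAreaRect(cv2.convexHull(p[:,:2].astype(np.float32))),np.median(p[:,2]))
E
```

```text
[ 475.98023195 -187.79889922  196.14253218] [-3.14007983e+00  2.53855098e-03  4.60102681e-02] 60.07323496211386
body 3072 ((482.9372863769531, -254.1634063720703), (124.13402557373047, 75.6473159790039), 2.50089693069458) 37.256189398616044
step 2734 ((483.4542541503906, -253.7715301513672), (69.40730285644531, 75.03485870361328), 2.241260290145874) 47.23085369761415
handle 2273 ((483.8556213378906, -254.24185180664062), (59.373008728027344, 24.165746688842773), 2.628485679626465) 87.04472960102441
```

View pics/w6.png

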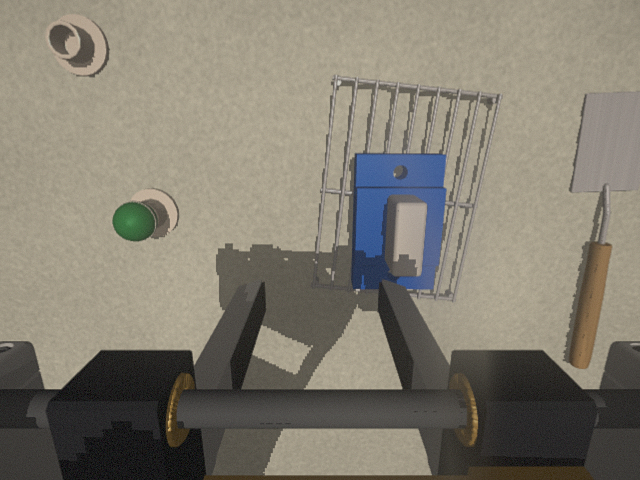

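The upper half is at (400,220), its handle at (406,236) and one hole at (400,172). Pose: (483.4, -254.1), yaw 0.044. Heights of 37, 47 and 87 match the given sizes.

Request:
drive_tool(steps=[{"delta_pos": [4,-33,0],"yaw": 0,"hand": 60},{"delta_pos": [3.5,-33,0],"yaw": 0,"hand": 60},{"delta_pos": [0,0,-30],"yaw": 0,"hand": 60},{"delta_pos": [0,0,-30],"yaw": 0,"hand": 60},{"delta_pos": [0,0,0],"yaw": 0,"hand": 60}])

```text
clock: 8.8
eef_pos: [482.1, -250.4, 132.2]
eef_rot: [-3.136, 0.008, 0.05]
wrist_force: [-0.8, 1.0, -1.8]
finger_gap: 59.8
```

Request:
drive_tool(steps=[{"delta_pos": [0,0,0],"yaw": 0,"hand": 60}])

```text
clock: 8.88
eef_pos: [483.8, -251.3, 137.1]
eef_rot: [-3.14, 0.003, 0.05]
wrist_force: [0.3, -0.7, 1.1]
finger_gap: 60.3
```

```bash
python3 - <<'E'
from h import *
s=manip.read_state();print(s["eef_pos"],s["eef_rot"],s["finger_gap"])
c=manip.camera("wrist");save(c,"w7")
E
```

```text
[ 483.84208285 -251.31541672  137.1117768 ] [-3.13962809e+00  2.69916101e-03  5.03037341e-02] 60.30710845425438
```

View pics/w7.png

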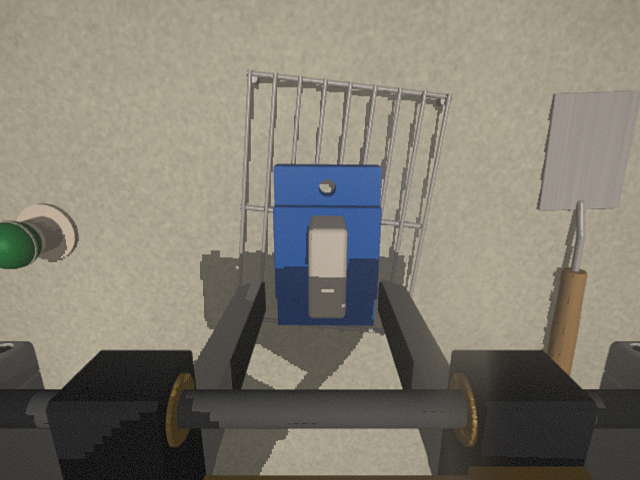

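The handle at (328,265) is slightly right of the finger centre (322), which agrees with the 2.7 mm offset in y. Descending.

Request:
drive_tool(steps=[{"delta_pos": [0,-2.8,-20],"yaw": -0.005,"hand": 55},{"delta_pos": [0,0,-20],"yaw": 0,"hand": 50},{"delta_pos": [0,0,-15],"yaw": 0,"hand": 50},{"delta_pos": [0,0,-10],"yaw": 0,"hand": 50},{"delta_pos": [0,0,0],"yaw": 0,"hand": 50}])

```text
clock: 9.35
eef_pos: [484.1, -255.1, 72.7]
eef_rot: [-3.141, 0.001, 0.045]
wrist_force: [-1.2, -0.5, -0.3]
finger_gap: 50.0
```

Request:
drive_tool(steps=[{"delta_pos": [0,0,0],"yaw": 0,"hand": 50},{"delta_pos": [0,0,0],"yaw": 0,"hand": 50}])

```text
clock: 9.52
eef_pos: [484.8, -255.9, 74.5]
eef_rot: [3.14, -0.002, 0.044]
wrist_force: [-0.3, -0.1, 0.5]
finger_gap: 49.8
```

Request:
drive_tool(steps=[{"delta_pos": [-1,1.7,-4],"yaw": 0,"hand": 50},{"delta_pos": [0,0,-3],"yaw": 0,"hand": 50},{"delta_pos": [0,0,0],"yaw": 0,"hand": 45},{"delta_pos": [0,0,0],"yaw": 0,"hand": 40},{"delta_pos": [0,0,0],"yaw": 0,"hand": 35}], squeeze=15)

```text
clock: 9.93
eef_pos: [483.1, -254.0, 66.1]
eef_rot: [3.142, -0.0, 0.044]
wrist_force: [0.1, -0.3, -0.2]
finger_gap: 37.1
```

Request:
drive_tool(steps=[{"delta_pos": [0,0,0],"yaw": 0,"hand": 28},{"delta_pos": [0,0,0],"yaw": 0,"hand": 24},{"delta_pos": [0,0,0],"yaw": 0,"hand": 18},{"delta_pos": [0,0,0],"yaw": 0,"hand": 14},{"delta_pos": [0,0,0],"yaw": 0,"hand": 14}])

```text
clock: 10.35
eef_pos: [483.1, -254.1, 66.1]
eef_rot: [3.141, -0.0, 0.044]
wrist_force: [0.2, -1.3, 0.6]
finger_gap: 23.7
```

Request:
drive_tool(steps=[{"delta_pos": [0,0,0],"yaw": 0,"hand": 10},{"delta_pos": [0,0,0],"yaw": 0,"hand": 10},{"delta_pos": [0,0,0],"yaw": 0,"hand": 10}], squeeze=50)

```text
clock: 10.6
eef_pos: [483.1, -254.1, 66.1]
eef_rot: [3.141, -0.0, 0.044]
wrist_force: [0.9, -1.3, 1.3]
finger_gap: 23.5
```

Request:
drive_tool(steps=[{"delta_pos": [0,0,5],"yaw": 0,"hand": 10},{"delta_pos": [0,0,10],"yaw": 0,"hand": 10},{"delta_pos": [0,0,20],"yaw": 0,"hand": 10},{"delta_pos": [0,0,25],"yaw": 0,"hand": 10},{"delta_pos": [0,0,25],"yaw": 0,"hand": 10}])

```text
clock: 11.02
eef_pos: [482.6, -253.6, 152.1]
eef_rot: [-3.141, 0.001, 0.044]
wrist_force: [0.2, -0.2, -3.8]
finger_gap: 24.0
```

Request:
drive_tool(steps=[{"delta_pos": [0,0,25],"yaw": 0,"hand": 10},{"delta_pos": [0,0,10],"yaw": 0,"hand": 10},{"delta_pos": [0,5,0],"yaw": 0,"hand": 10},{"delta_pos": [0,10,0],"yaw": 0,"hand": 10},{"delta_pos": [0,20,0],"yaw": 0,"hand": 10}])

```text
clock: 11.43
eef_pos: [482.2, -218.7, 184.0]
eef_rot: [-3.14, 0.002, 0.042]
wrist_force: [-0.3, 0.7, -4.0]
finger_gap: 23.8
```

```bash
python3 - <<'E'
from h import *
s=manip.read_state();print(s["eef_pos"],s["eef_rot"],s["finger_gap"],s["wrist_force"],s["moment"])
c=manip.camera("wrist");save(c,"w8")
c=manip.camera("scene");save(c,"s8")
E
```

```text
[ 482.21766225 -218.675776    184.04898018] [-3.14032921e+00  2.35512571e-03  4.23341824e-02] 23.767670337272268 [-0.2636956   0.68466018 -4.01673083] [-0.03682807 -0.03903638 -0.04421007]
```

View pics/w8.png

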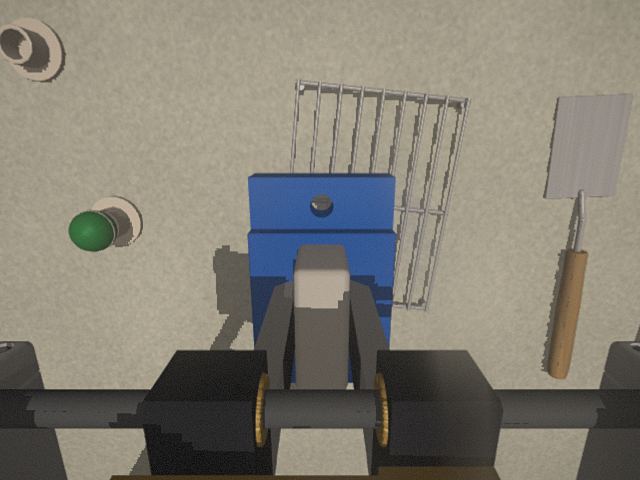

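View pics/s8.png

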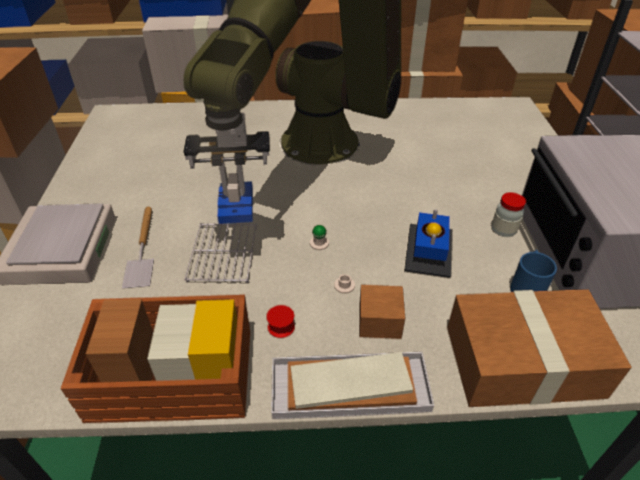

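The upper half is held level. Its hole at (321,204) is centred on the fingers, and it weighs about 4 N. The scene view shows the prize in the base at (434,230). Carrying it over.

Request:
drive_tool(steps=[{"delta_pos": [2,30,0],"yaw": -0.02,"hand": 10},{"delta_pos": [2,31,0],"yaw": -0.02,"hand": 10},{"delta_pos": [2,31,0],"yaw": -0.02,"hand": 10},{"delta_pos": [2,31,0],"yaw": -0.02,"hand": 10},{"delta_pos": [2,31,0],"yaw": -0.02,"hand": 10}])

```text
clock: 11.95
eef_pos: [492.2, -63.2, 184.5]
eef_rot: [-3.141, 0.002, -0.057]
wrist_force: [0.2, -0.2, -4.4]
finger_gap: 23.5
```

Request:
drive_tool(steps=[{"delta_pos": [2,31,0],"yaw": -0.02,"hand": 10},{"delta_pos": [2,31,0],"yaw": -0.02,"hand": 10},{"delta_pos": [2,31,0],"yaw": -0.02,"hand": 10},{"delta_pos": [2,31,0],"yaw": -0.02,"hand": 10},{"delta_pos": [2,31,0],"yaw": -0.02,"hand": 10}])

```text
clock: 12.37
eef_pos: [502.1, 91.8, 184.4]
eef_rot: [3.141, 0.002, -0.157]
wrist_force: [0.2, -0.1, -3.9]
finger_gap: 24.2
```

Request:
drive_tool(steps=[{"delta_pos": [3,31,0],"yaw": -0.02,"hand": 10},{"delta_pos": [3,31,0],"yaw": -0.02,"hand": 10},{"delta_pos": [3,30,0],"yaw": -0.02,"hand": 10},{"delta_pos": [3,20,0],"yaw": -0.02,"hand": 10},{"delta_pos": [3,10,0],"yaw": -0.01,"hand": 10}])

```text
clock: 12.78
eef_pos: [517.0, 214.6, 184.1]
eef_rot: [3.141, 0.002, -0.245]
wrist_force: [-0.5, -0.6, -4.9]
finger_gap: 23.9
```

Request:
drive_tool(steps=[{"delta_pos": [0,10,0],"yaw": 0,"hand": 10},{"delta_pos": [0,0,0],"yaw": 0,"hand": 10},{"delta_pos": [0,0,0],"yaw": 0,"hand": 10},{"delta_pos": [0,0,0],"yaw": 0,"hand": 10},{"delta_pos": [0,0,0],"yaw": 0,"hand": 10}])

```text
clock: 13.2
eef_pos: [518.0, 221.2, 185.8]
eef_rot: [3.141, 0.0, -0.247]
wrist_force: [-0.4, -0.5, -4.5]
finger_gap: 23.8
```

Request:
drive_tool(steps=[{"delta_pos": [-0.5,15,0],"yaw": -0.003,"hand": 10},{"delta_pos": [0,14.4,-10],"yaw": 0,"hand": 10},{"delta_pos": [0,0,-15],"yaw": 0,"hand": 10},{"delta_pos": [0,0,-6],"yaw": 0,"hand": 10},{"delta_pos": [0,0,0],"yaw": 0,"hand": 10}])

```text
clock: 13.62
eef_pos: [516.7, 251.1, 152.8]
eef_rot: [3.139, 0.003, -0.249]
wrist_force: [-0.2, 0.2, -3.4]
finger_gap: 23.9
```

Request:
drive_tool(steps=[{"delta_pos": [0,0,0],"yaw": 0,"hand": 10},{"delta_pos": [0,0,0],"yaw": 0,"hand": 10},{"delta_pos": [0,0,0],"yaw": 0,"hand": 10}])

```text
clock: 13.87
eef_pos: [517.9, 251.3, 155.7]
eef_rot: [-3.141, -0.001, -0.25]
wrist_force: [0.3, -0.2, -3.8]
finger_gap: 23.5
```

```bash
cat > t.py <<'E'
from h import *
s=manip.read_state();print(s["eef_pos"],s["eef_rot"][2],s["wrist_force"])
import sys
c=manip.camera("wrist");save(c,sys.argv[1])
u=s["eef_pos"][2]-50.1
hsv=cv2.cvtColor(c["frame"],cv2.COLOR_RGB2HSV);P=cloud(c);H,S,V=[hsv[:,:,i].astype(int) for i in range(3)]
near=np.hypot(P[:,:,0]-s["eef_pos"][0],P[:,:,1]-s["eef_pos"][1])<90
bl=near&(S>120)&(H>100)&(H<125)
for nm,m in(("body",bl&(abs(P[:,:,2]-u-22)<5)),("step",bl&(abs(P[:,:,2]-u-32)<5)),("base",bl&(abs(P[:,:,2]-68)<6))):
    k,l,st,ct=cv2.connectedComponentsWithStats(m.astype(np.uint8))
    m2=np.isin(l,[i for i in range(1,k) if st[i,4]>100]);p=P[m2]
    if len(p): print(nm,len(p),cv2.minAreaRect(cv2.convexHull(p[:,:2].astype(np.float32))),np.median(p[:,2]))
E
python3 t.py w9
```

```text
[517.8747324  251.30402473 155.68723448] -0.24953013867341456 [ 0.34365483 -0.15791596 -3.83640784]
body 7384 ((564.6276245117188, 240.17041015625), (75.71161651611328, 27.71183967590332), 75.81819152832031) 126.94990617600114
step 5865 ((521.383544921875, 250.91246032714844), (75.50770568847656, 63.680484771728516), 76.07255554199219) 136.8799316190142
base 752 ((563.466552734375, 238.9554443359375), (75.322509765625, 28.153839111328125), 75.57477569580078) 69.25020374332777
```

View pics/w9.png

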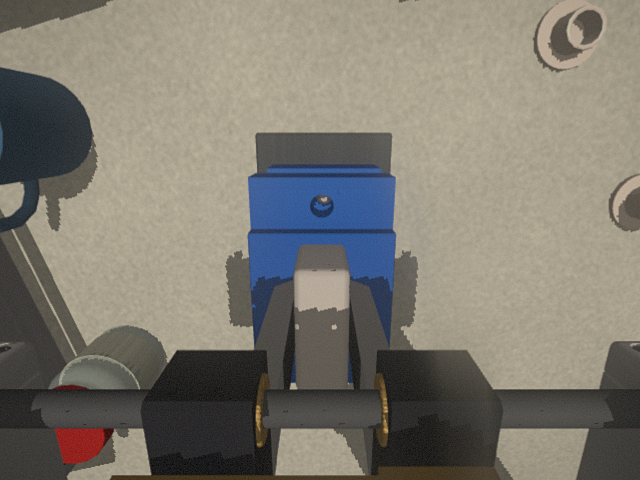

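The dowel tip shows through the hole at (324,200), and the hole's mouth is at (321,205). I'll compare both in the world frame.

```bash
python3 - <<'E'
from h import *
c=manip.camera("wrist");f=c["frame"]
cr=cv2.resize(f[180:230,296:348],None,fx=10,fy=10,interpolation=0);cv2.imwrite("pics/z9.png",cr[:,:,::-1])
hsv=cv2.cvtColor(f,cv2.COLOR_RGB2HSV);P=cloud(c)
m=np.zeros(f.shape[:2],np.uint8);m[185:225,300:342]=1
hole=(m>0)&~((hsv[:,:,1]>120)&(hsv[:,:,2]>75)&(hsv[:,:,0]>95)&(hsv[:,:,0]<130))
k,l,s,ct=cv2.connectedComponentsWithStats(hole.astype(np.uint8));i=1+np.argmax(s[1:,4]);print(s[i],ct[i])
cn=max(cv2.findContours((l==i).astype(np.uint8),0,1)[0],key=len);e=cv2.fitEllipse(cn);print(e,onplane(c,[e[0]],127.6))
w=onplane(c,cn.reshape(-1,2),127.6);print(cv2.minEnclosingCircle(w[:,:2].astype(np.float32)))
d=(m>0)&(P[:,:,2]>85)&(P[:,:,2]<104);print(d.sum(),P[d].mean(0), np.argwhere(d).mean(0)[::-1])
E
```

```text
[316 194  15  11 115] [322.97391304 198.82608696]
((322.9877014160156, 198.8714599609375), (9.110738754272461, 14.084381103515625), 104.8947982788086) [[566.62208319 238.63781858 127.6       ]]
((567.0601196289062, 238.51467895507812), 3.786370038986206)
105 [561.24715598 239.81198183  94.17992292] [323.11428571 198.44761905]
```

View pics/z9.png

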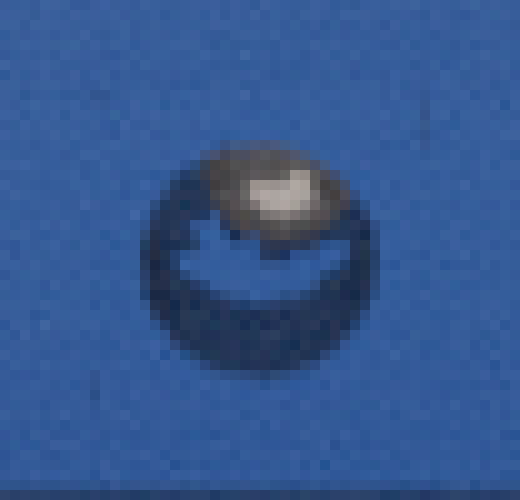

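```bash
python3 - <<'E'
from h import *
c=manip.camera("wrist")
h=onplane(c,[[321.5,205.7]],127.6)[0];d=onplane(c,[[323.8,198.9]],96)[0];print(h,d,d-h, manip.read_state()["eef_pos"])
E
```

```text
[563.28261128 240.28041555 127.6       ] [561.13757162 239.40871591  96.        ] [ -2.14503965  -0.87169964 -31.6       ] [517.7066886  251.3671803  155.41177622]
```

Request:
drive_tool(steps=[{"delta_pos": [-0.9,-1,0],"yaw": 0,"hand": 10},{"delta_pos": [0,0,-4],"yaw": 0,"hand": 10},{"delta_pos": [0,0,-3],"yaw": 0,"hand": 10},{"delta_pos": [0,0,0],"yaw": 0,"hand": 10},{"delta_pos": [0,0,0],"yaw": 0,"hand": 10}])

```text
clock: 14.43
eef_pos: [516.5, 250.4, 147.6]
eef_rot: [3.141, 0.001, -0.249]
wrist_force: [0.3, -0.6, -4.3]
finger_gap: 23.5
```

```bash
python3 - <<'E'
from h import *
s=manip.read_state();print(s["eef_pos"],s["eef_rot"],s["wrist_force"])
c=manip.camera("wrist");f=c["frame"]
cr=cv2.resize(f[180:230,296:348],None,fx=10,fy=10,interpolation=0);cv2.imwrite("pics/z10.png",cr[:,:,::-1])
E
```

```text
[516.48613502 250.35491039 147.6151545 ] [ 3.14126618e+00  5.10967892e-04 -2.49200845e-01] [ 0.31267857 -0.57288838 -4.26200046]
```

View pics/z10.png

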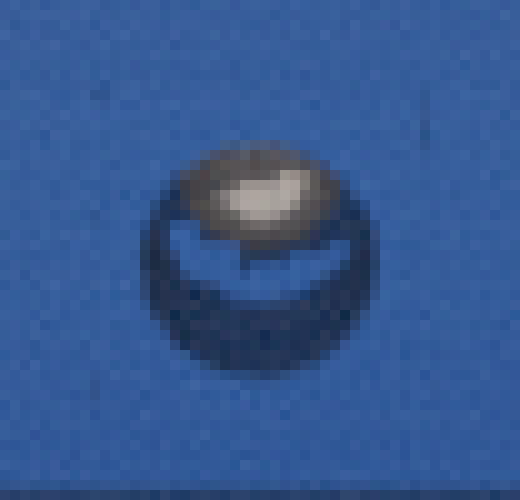

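The tip is now centred left to right in the hole and lines up with the bottom mouth. I'll descend slowly and watch the force.

Request:
drive_tool(steps=[{"delta_pos": [0,0,-2],"yaw": 0,"hand": 10},{"delta_pos": [0,0,-2],"yaw": 0,"hand": 10},{"delta_pos": [0,0,-1],"yaw": 0,"hand": 10},{"delta_pos": [0,0,0],"yaw": 0,"hand": 10}], squeeze=60)

```text
clock: 14.82
eef_pos: [516.5, 250.4, 142.6]
eef_rot: [3.141, 0.0, -0.249]
wrist_force: [-0.4, -1.1, -4.6]
finger_gap: 23.5
```

Request:
drive_tool(steps=[{"delta_pos": [0,0,-1.5],"yaw": 0,"hand": 10},{"delta_pos": [0,0,-1.5],"yaw": 0,"hand": 10},{"delta_pos": [0,0,0],"yaw": 0,"hand": 10}])

```text
clock: 15.07
eef_pos: [516.5, 250.4, 139.6]
eef_rot: [3.141, 0.0, -0.249]
wrist_force: [-0.4, -1.3, -4.6]
finger_gap: 23.9
```

The underside is about 6 mm below the dowel tips with no contact force, so both dowels are in. Continuing.

Request:
drive_tool(steps=[{"delta_pos": [0,0,-2],"yaw": 0,"hand": 10},{"delta_pos": [0,0,-3],"yaw": 0,"hand": 10},{"delta_pos": [0,0,-3],"yaw": 0,"hand": 10},{"delta_pos": [0,0,0],"yaw": 0,"hand": 10}])

```text
clock: 15.4
eef_pos: [516.3, 250.3, 131.1]
eef_rot: [3.141, 0.001, -0.249]
wrist_force: [-1.0, -0.3, -4.1]
finger_gap: 23.8
```

Request:
drive_tool(steps=[{"delta_pos": [0,0,-3],"yaw": 0,"hand": 10},{"delta_pos": [0,0,-3],"yaw": 0,"hand": 10},{"delta_pos": [0,0,-2],"yaw": 0,"hand": 10},{"delta_pos": [0,0,0],"yaw": 0,"hand": 10}])

```text
clock: 15.73
eef_pos: [516.4, 250.3, 123.3]
eef_rot: [3.141, 0.001, -0.249]
wrist_force: [-0.2, -0.1, -4.5]
finger_gap: 23.7
```

Underside is about 73. Next is contact and pressing.

Request:
drive_tool(steps=[{"delta_pos": [0,0,-2],"yaw": 0,"hand": 10},{"delta_pos": [0,0,-2],"yaw": 0,"hand": 10},{"delta_pos": [0,0,0],"yaw": 0,"hand": 10},{"delta_pos": [0,0,0],"yaw": 0,"hand": 10}])

```text
clock: 16.07
eef_pos: [516.7, 250.4, 120.1]
eef_rot: [-3.141, -0.0, -0.249]
wrist_force: [0.0, -0.1, -1.8]
finger_gap: 23.9
```

Request:
drive_tool(steps=[{"delta_pos": [0,0,-2],"yaw": 0,"hand": 10},{"delta_pos": [0,0,-2],"yaw": 0,"hand": 10},{"delta_pos": [0,0,0],"yaw": 0,"hand": 10},{"delta_pos": [0,0,0],"yaw": 0,"hand": 10}])

```text
clock: 16.4
eef_pos: [516.8, 250.4, 116.4]
eef_rot: [-3.141, -0.0, -0.249]
wrist_force: [-2.2, -1.4, 6.8]
finger_gap: 23.4
```

Request:
drive_tool(steps=[{"delta_pos": [0,0,-2],"yaw": 0,"hand": 10},{"delta_pos": [0,0,-2],"yaw": 0,"hand": 10},{"delta_pos": [0,0,0],"yaw": 0,"hand": 10},{"delta_pos": [0,0,0],"yaw": 0,"hand": 10}])

```text
clock: 16.73
eef_pos: [516.8, 250.5, 112.7]
eef_rot: [-3.141, -0.001, -0.249]
wrist_force: [-2.8, -1.1, 7.8]
finger_gap: 23.7
```

Request:
drive_tool(steps=[{"delta_pos": [0,0,-2],"yaw": 0,"hand": 10},{"delta_pos": [0,0,-2],"yaw": 0,"hand": 10},{"delta_pos": [0,0,0],"yaw": 0,"hand": 10},{"delta_pos": [0,0,0],"yaw": 0,"hand": 10}])

```text
clock: 17.07
eef_pos: [516.8, 250.5, 108.9]
eef_rot: [-3.141, -0.001, -0.249]
wrist_force: [-4.5, -2.4, 9.9]
finger_gap: 23.7
```

Request:
drive_tool(steps=[{"delta_pos": [0,0,-2],"yaw": 0,"hand": 10},{"delta_pos": [0,0,-1.5],"yaw": 0,"hand": 10},{"delta_pos": [0,0,0],"yaw": 0,"hand": 10},{"delta_pos": [0,0,0],"yaw": 0,"hand": 10}])

```text
clock: 17.4
eef_pos: [516.9, 250.5, 106.0]
eef_rot: [-3.141, -0.001, -0.249]
wrist_force: [-7.1, -3.2, 14.9]
finger_gap: 23.5
```

Request:
drive_tool(steps=[{"delta_pos": [-0.5,-0.2,-0.7],"yaw": 0,"hand": 10},{"delta_pos": [0,0,0],"yaw": 0,"hand": 10},{"delta_pos": [0,0,0],"yaw": 0,"hand": 10}])

```text
clock: 17.65
eef_pos: [516.9, 250.5, 106.0]
eef_rot: [-3.14, -0.003, -0.249]
wrist_force: [-5.5, -3.2, 20.4]
finger_gap: 23.7
```

Request:
drive_tool(steps=[{"delta_pos": [0,0,-0.7],"yaw": 0,"hand": 10},{"delta_pos": [0,0,0],"yaw": 0,"hand": 10},{"delta_pos": [0,0,0],"yaw": 0,"hand": 10}])

```text
clock: 17.9
eef_pos: [516.9, 250.5, 106.0]
eef_rot: [-3.14, -0.003, -0.249]
wrist_force: [-7.8, -4.3, 26.6]
finger_gap: 23.5
```

The tool has stopped at 106.0 (14 mm below contact) while the force rises to 27 N, so it's on the stop. Checking with the cameras.

```bash
python3 t.py w11; python3 - <<'E'
from h import *
c=manip.camera("scene");f=c["frame"];save(c,"s11")
cv2.imwrite("pics/s11z.png",cv2.resize(f[130:300,300:560],None,fx=3,fy=3,interpolation=2)[:,:,::-1])
c=manip.camera("wrist");P=cloud(c);hsv=cv2.cvtColor(c["frame"],cv2.COLOR_RGB2HSV);H,S,V=[hsv[:,:,i].astype(int) for i in range(3)]
m=(S>120)&(H>100)&(H<125)&(np.hypot(P[:,:,0]-517,P[:,:,1]-250)<80)
print(np.histogram(P[m][:,2],bins=np.arange(40,100,3)))
s=manip.read_state();print(s["clock"],s["eef_pos"],s["wrist_force"],s["moment"])
E
```

```text
[516.94841279 250.51630755 105.99547609] -0.2490932879232235 [-7.77576704 -4.28828229 26.64750499]
body 7397 ((563.6361083984375, 239.20468139648438), (76.08560180664062, 27.574613571166992), 75.76005554199219) 77.29448589933665
step 6473 ((519.9026489257812, 250.25184631347656), (75.86714935302734, 64.36754608154297), 75.53271484375) 87.23635763972203
base 226 ((576.64794921875, 234.82992553710938), (45.80679702758789, 0.3508087396621704), 75.63468170166016) 68.18103448654246
(array([  64,    3,   72,    3,   96,   92,   27,   79,   10,   89,   68,
        228, 6988,  228,  162, 5700,  708,    6,    0]), array([40, 43, 46, 49, 52, 55, 58, 61, 64, 67, 70, 73, 76, 79, 82, 85, 88,
       91, 94, 97]))
18.05 [516.95328698 250.51011349 106.01272097] [-8.59535243 -3.73321429 27.02030762] [-1.11313244  2.0790425  -0.05342754]
```

View pics/w11.png

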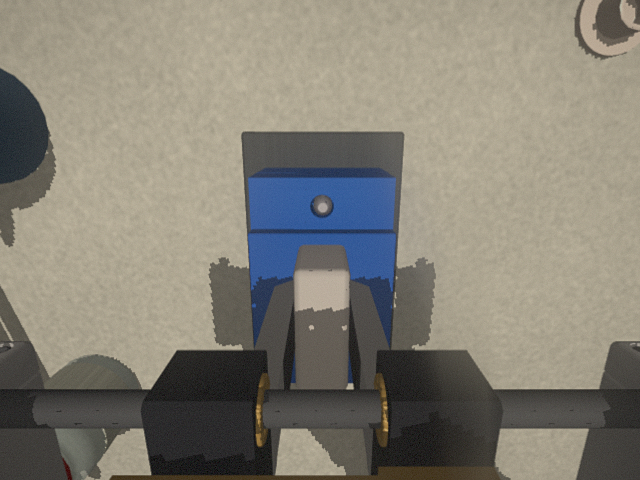

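View pics/s11z.png

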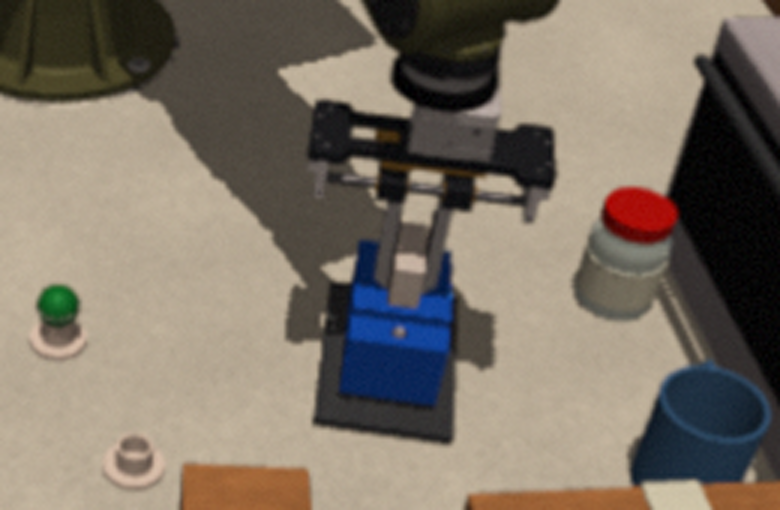

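The wrist view shows the dowel centred in its hole at (321,206). The scene view shows the halves closed with no gap and the stand around them. The upper block's face is at 77.3 mm, which puts the joint at about 56, fully down. Handing in while holding.

```bash
python3 -c "
from cell import manip
print(manip.sign_off())"
```

```text
the job is handed in; nothing more can be done
None
```

The job is done and handed in with the mould still held pressed down; total time was about 18 s of the 56 s allowed.

- **Capsule:** I put the yellow capsule in the lower cavity and let go. Its centre then measured 71.0 mm above the bench, as expected. My first grip was too high, at the capsule's equator, so I reopened, went lower and gripped again before lifting.
- **Upper half:** I took it by the white handle and fitted it on both dowels with no noticeable contact force. The dowel at the visible end sits centred in its hole.
- **Press:** From first contact the tool went down 14 mm and then stopped moving while the upward force rose to about 27 N (plus about 4 N mould weight). I handed in holding at that push and a 60 N grip. The upper block's face measured 77.3 mm, so the joint is about 56 mm above the bench (fully down), and no gap shows between the halves.
- **Side load:** While pressed, a side force of about 9 N remains, with a moment of about 2 N m, from the fit on the dowels. A small sideways correction did not remove it.
- **Surroundings:** The last pictures show the green capsule, jar and mug in place. Nothing else was touched, though I did not re-measure the other objects.

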